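# Line up compression specimens by size at the test machine

### The arm

A 6-joint arm with a two-finger parallel gripper is mounted at the origin on the work surface. World frame = base frame: x ahead of the robot, y to its left, z up, the work surface at z = 0. Lengths are in m, angles in degrees, forces in N, time in s.
With the tool pointing down it reaches from about 0.35 to 0.875 m from the base axis. Payload 4.2 kg.
Tool frame: the origin (TCP) lies between the finger pads; the fingertips stand 14 mm ahead of it and the grasp point (between the pads) lies 5 mm behind it; z points along the fingers, y is the line along which they close (so a half turn about z gives the same grasp; the last joint's range is limited). The gripper opens to 87 mm and grips with 3 to 60 N. Pads are 19 mm wide; open, the fingers measure 117 mm over their backs; the gripper's body (75 mm by 190 mm) begins 51 mm behind the grasp point.
Start: joints at [91.822, 22.042, 0.453, 0, -68.411, -14.817], TCP at [0.141, 0.609, 0.237] pointing down, gripper open.
Joint ranges: [-179.83, 179.83], [-69.29, 118.12], [-61.27, 80.66], [-181.25, 117.63], [-171.15, -9.14], [-177.46, 177.46]. Speed limits (degrees/s): [159.86, 159.86, 180, 180, 180, 180].

### API

Orientations are given as a 3x3 rotation matrix whose columns are the frame's x, y, z axes.
In Python, from station import * gives the robot as it stands. The module is installed in compiled form; this text tells all that it offers.
- The arm moves only by the tool play_rows, never from a script. Its argument "steps" is a list of rows, each an object of numbers: "ax", "ay", "az": the turn, a rotation vector about the tool's x, y, z in degrees; "dx", "dy", "dz": the shift along the tool's x, y, z in mm; "claw": the finger opening in mm, from 0 to 87. A call has 1 to 20 rows; each row shifts and turns the commanded pose from where the row before left it, along the tool's axes as they then stand; what a row does not reach is not made up. A row lasts 1/10 s, in which the tool goes at most 50 mm and 8.59 degrees, less where a joint would pass 70% of its speed; a pose out of reach is approached as far as the arm can. A call with a gripper value outside its range is refused whole. The fingers move at their own pace and stop on an object; the grip force is fixed at half the most. Time passes only in rows, so rows that do not move let the fingers close. It gives the time, the measured TCP pose, the force, the opening and the grip force at its end, in the units of the state.
- sense(): the state, without advancing time (a new reading comes with each control period).
- capture(name): name is "scene" or "top" or "wrist"; returns a dict with "frame" (384x512x3 uint8, blue, green, red), "range_z" (384x512 float32, m along the optical axis (not along the pixel's ray), 0 where there is no reading), "fx", "fy", "cx", "cy" (pixels), "k1" (the pictures are not rectified: a ray, as slopes to the right and down, at radius r is drawn at 1 + k1 r^2 times it, then the intrinsics apply), "xyz" and "rotation" of the camera in the world. Camera axes: x right, y down, z forward; pixel columns grow to the right and rows downward; lengths in m; the calibration is good to about 2 mm. A picture is of the moment at which its call begins.
- finish_job(): hands the job in; it is judged then, once.
The state is a dict: "time_s": time; "joints": joint angles; "joint_velocities": joint speeds; "effort": joint torques, N m; "tcp_pos": TCP position; "ee_rot": TCP orientation; "wrist_force": force on the tool from outside, world axes, zero at the start; "moment": the same for the moment, N m; "gripper_width": opening from 0.0 (shut) to 1.0 (fully open); "gripper_force": force on a finger pad.
Only numpy, scipy, OpenCV 4.12 (cv2) and the standard library are available. Lean on these libraries where they do the work, as an engineer would, in place of code of your own. Each camera call takes 0.05 s, during which the arm holds its last target. There are 200 camera calls.

### The job

Line up the four aluminium cylinders on the rail in order of size for testing: the largest on the pad next to the tall end stop, then the next smaller, and so on to the smallest on the pad farthest from the stop. Stand each one upright in the middle of its pad, and do not let any of them topple on the way.

Things in the scene. Friction and masses are not known exactly. Their poses are not given: they have to be found in the camera images.
- specimen_54: The largest of four plain aluminium compression specimens: a loose solid upright cylinder, 54 mm in diameter and 64 mm tall, about 396 g. Origin at the centre of its underside, z up along its axis. At the start it stands on the table between the rail and the robot.
- specimen_44: The second largest of four plain aluminium compression specimens: a loose solid upright cylinder, 44 mm in diameter and 54 mm tall, about 222 g. Origin at the centre of its underside, z up along its axis. At the start it stands on the table between the rail and the robot.
- specimen_34: The third largest of four plain aluminium compression specimens: a loose solid upright cylinder, 34 mm in diameter and 44 mm tall, about 108 g. Origin at the centre of its underside, z up along its axis. At the start it stands on the table between the rail and the robot.
- specimen_24: The smallest of four plain aluminium compression specimens: a loose solid upright cylinder, 24 mm in diameter and 34 mm tall, about 42 g. Origin at the centre of its underside, z up along its axis. At the start it stands on the table between the rail and the robot.
- pad_a: One of four identical fixed dark steel discs, 66 mm in diameter and 3 mm thick, on top of the rail, 85 mm apart centre to centre in one straight row (the letters say nothing of the order in the row, which changes). Origin at the centre of its underside, 6 mm above the table, so specimens stand on its top face 9 mm above the table.
- pad_b: One of four identical fixed dark steel discs, 66 mm in diameter and 3 mm thick, on top of the rail, 85 mm apart centre to centre in one straight row (the letters say nothing of the order in the row, which changes). Origin at the centre of its underside, 6 mm above the table, so specimens stand on its top face 9 mm above the table.
- pad_c: One of four identical fixed dark steel discs, 66 mm in diameter and 3 mm thick, on top of the rail, 85 mm apart centre to centre in one straight row (the letters say nothing of the order in the row, which changes). Origin at the centre of its underside, 6 mm above the table, so specimens stand on its top face 9 mm above the table.
- pad_d: One of four identical fixed dark steel discs, 66 mm in diameter and 3 mm thick, on top of the rail, 85 mm apart centre to centre in one straight row (the letters say nothing of the order in the row, which changes). Origin at the centre of its underside, 6 mm above the table, so specimens stand on its top face 9 mm above the table.
- stop: The end stop: a fixed upright bright steel block at either end of the rail, in line with the pads: 20 mm along the rail (its y), 60 mm across (x), 55 mm tall, its top (two dark screws) 61 mm above the table. Origin at the centre of its underside, 6 mm above the table. The pads' centres are 70, 155, 240 and 325 mm from its centre. The rail's other end has only a thin low strip, 8 mm wide and tall.
- rail: The fixed flat aluminium rail that carries pads and stop: 80 mm wide (x), 420 mm long (y), 6 mm thick. Origin at the centre of its underside, on the table; y along its length.
Mind the look-alikes: they are no part of the job. Leave any brown or red look-alike of the specimen_34 alone. What is shaped like the specimen_54 but purple or red is not meant.

How it is judged (in metres and radians):
At the end, for the whole second after the job is handed in: Counting from the tall end stop, the pads carry the 54, 44, 34 and 24 mm specimens in this order, each standing upright (tilt under 0.1 rad) on the pad's top face, centred within 12 mm of the pad's centre, released and at rest ((horizontal distance between specimen_54 and pad_a below 0.012 m or horizontal distance between specimen_54 and pad_b below 0.012 m or horizontal distance between specimen_54 and pad_c below 0.012 m or horizontal distance between specimen_54 and pad_d below 0.012 m) and horizontal distance between specimen_54 and stop between 0.04 and 0.1 m and height (world z) of specimen_54 between 0.006 and 0.012 m and angle between each of specimen_54, specimen_44, specimen_34, specimen_24's own z axis and vertical below 0.1 rad and linear speed of each of specimen_54, specimen_44, specimen_34, specimen_24 below 0.02 m/s and angular speed of each of specimen_54, specimen_44, specimen_34, specimen_24 below 0.2 rad/s and contact force between each of specimen_54, specimen_44, specimen_34, specimen_24 and the fingers below 0.05 N and (horizontal distance between specimen_44 and pad_a below 0.012 m or horizontal distance between specimen_44 and pad_b below 0.012 m or horizontal distance between specimen_44 and pad_c below 0.012 m or horizontal distance between specimen_44 and pad_d below 0.012 m) and horizontal distance between specimen_44 and stop between 0.125 and 0.185 m and height (world z) of specimen_44 between 0.006 and 0.012 m and (horizontal distance between specimen_34 and pad_a below 0.012 m or horizontal distance between specimen_34 and pad_b below 0.012 m or horizontal distance between specimen_34 and pad_c below 0.012 m or horizontal distance between specimen_34 and pad_d below 0.012 m) and horizontal distance between specimen_34 and stop between 0.21 and 0.27 m and height (world z) of specimen_34 between 0.006 and 0.012 m and (horizontal distance between specimen_24 and pad_a below 0.012 m or horizontal distance between specimen_24 and pad_b below 0.012 m or horizontal distance between specimen_24 and pad_c below 0.012 m or horizontal distance between specimen_24 and pad_d below 0.012 m) and horizontal distance between specimen_24 and stop between 0.295 and 0.355 m and height (world z) of specimen_24 between 0.006 and 0.012 m); the robot touches nothing.
It fails at once if The 54 mm specimen topples (leans more than 0.6 rad) (angle between specimen_54's own z axis and vertical above 0.6 rad).
It fails at once if The 44 mm specimen topples (leans more than 0.6 rad) (angle between specimen_44's own z axis and vertical above 0.6 rad).
It fails at once if The 34 mm specimen topples (leans more than 0.6 rad) (angle between specimen_34's own z axis and vertical above 0.6 rad).
It fails at once if The 24 mm specimen topples (leans more than 0.6 rad) (angle between specimen_24's own z axis and vertical above 0.6 rad).
It also fails if it takes over 112 s, if anything falls off the work surface, if the arm or the gripper's body presses on something with over 40 N, if the wrist force passes 120 N, or if a joint passes its speed limit or range.

## Working session

There is one attempt and no reset: what is moved stays moved. The work goes in short steps, Python scripts to look and compute and a tool call to move; the robot and the scene stay as the last step left them, time stands still between calls to the robot, and variables do not carry over. Pictures are saved under pics/ and viewed, at most 14 in all, crops included, and the job is handed in when it is done.

Besides the shell and the picture viewer there is one more tool, called after "Call:" in YAML: its name, and indented under it one key for each argument. play_rows: Moves the arm, as the interface text tells. Its arguments: {"type":"object","properties":{"steps":{"type":"array"}},"required":["steps"]}

```bash
mkdir -p pics
python3 - <<'E'
from station import *
import cv2
s=sense();print(s['time_s'],s['tcp_pos'],s['ee_rot'],s['gripper_width'])
for n in("top","scene"):
    c=capture(n);cv2.imwrite(f'pics/{n}0.png',c['frame']);print(n,c['fx'],c['fy'],c['cx'],c['cy'],c['k1'],c['xyz'],c['rotation'])
E
```

```text
0.0 [0.14038232 0.60842409 0.23545476] [[ 9.74347610e-01 -2.25047943e-01 -3.98327964e-04]
 [-2.25048274e-01 -9.74345219e-01 -2.16086745e-03]
 [ 9.81898283e-05  2.19507905e-03 -9.99997586e-01]] 1.0018959184461314
top 410.416836621257 410.416836621257 247.02625319082878 188.918040248617 -0.017392462258095487 [0.36808626 0.00238774 0.75308233] [[ 0.01691727 -0.97226381  0.23327427]
 [-0.99982868 -0.01469739  0.01125125]
 [-0.00751066 -0.23342465 -0.97234589]]
scene 394.871297430295 394.871297430295 254.971497103183 190.9459366743898 -0.13806146592250326 [ 0.94195033 -0.06529858  0.66268909] [[ 0.11707128  0.81735438 -0.56411536]
 [ 0.99312288 -0.09571137  0.06742603]
 [ 0.00111871 -0.56812952 -0.82293839]]
```

View pics/top0.png

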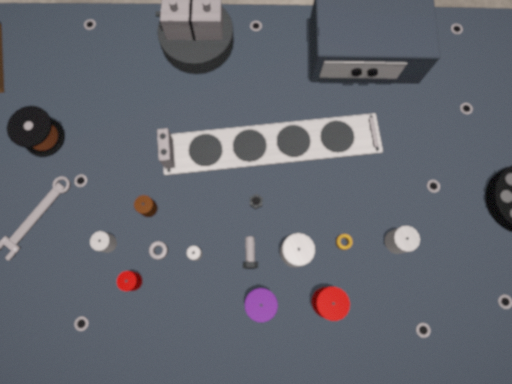

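View pics/scene0.png

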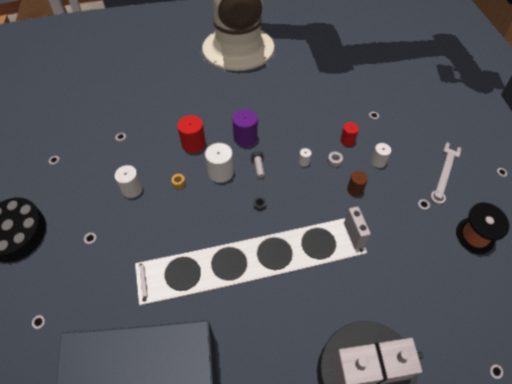

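```bash
cat > h.py <<'E'
from station import *
import cv2, numpy as np
def ray(c,uv):
    x=(np.array(uv,float)-[c['cx'],c['cy']])/[c['fx'],c['fy']]
    y=x.copy()
    for _ in range(20): y=x/(1+c['k1']*(y@y))
    return np.array(c['rotation'])@np.array([*y,1.])
def toz(c,uv,z):
    d=ray(c,uv);o=np.array(c['xyz']);return o+d*(z-o[2])/d[2]
def blobs(c,mask,z,amin=60):
    out=[]
    for k in cv2.findContours(mask.astype(np.uint8),cv2.RETR_EXTERNAL,cv2.CHAIN_APPROX_NONE)[0]:
        if cv2.contourArea(k)<amin: continue
        P=np.array([toz(c,p[0],z)[:2]*1000 for p in k],np.float32)
        (x,y),e,a=cv2.fitEllipse(P); u=k[:,0].mean(0)
        r=c['range_z'][int(u[1]),int(u[0])]; q=np.array(c['xyz'])+ray(c,u)*r
        out.append((u.round(),np.round([x,y],1),np.round(e,1),round(float(q[2])*1000,1)))
    return out
E
python3 - <<'E'
from h import *
for n in("top","scene"):
    c=capture(n);f=c['frame'];h=cv2.cvtColor(f,cv2.COLOR_BGR2HSV)
    g=f.max(2)
    print(n)
    for z in(.064,.054,.044,.034):
        print(z,*[b for b in blobs(c,(g>215)&(h[...,1]<40),z) if b[2].max()<80 and b[2].min()>15],sep='\n ')
    print('dark',*[b for b in blobs(c,(g<80)&(h[...,1]<130)&(c['range_z']>0)&(f[...,0].astype(int)-f[...,2]<12),.009,300) if b[2].max()<85],sep='\n ')
    if n=='top':
        cv2.imwrite('pics/crop.png',cv2.resize(f[100:340,80:440],(720,480),interpolation=cv2.INTER_CUBIC))
        print(h[249,298],h[239,406],h[241,102],h[253,193],f[145,215],f[200,260])
E
```

```text
top
0.064
 (array([193., 252.]), array([423.3,  97.8]), array([15.2, 15.7]), 33.4)
 (array([298., 249.]), array([431.5, -76.5]), array([47.2, 47.6]), 65.2)
0.054
 (array([193., 252.]), array([424.1,  99.2]), array([15.4, 15.9]), 33.4)
 (array([298., 249.]), array([432.4, -77.7]), array([47.9, 48.3]), 65.2)
0.044
 (array([193., 252.]), array([424.9, 100.5]), array([15.6, 16.1]), 33.4)
 (array([298., 249.]), array([433.3, -78.8]), array([48.6, 49. ]), 65.2)
0.034
 (array([193., 252.]), array([425.7, 101.9]), array([15.8, 16.4]), 33.4)
 (array([298., 249.]), array([434.2, -80. ]), array([49.3, 49.7]), 65.2)
dark
[173   6 167] [  4  10 179] [  8  10 208] [  9  10 171] [90 88 88] [74 73 73]
scene
0.064
 (array([125., 174.]), array([ 461.9, -260.7]), array([35.8, 36.7]), 53.3)
 (array([383., 149.]), array([458.3, 253.5]), array([24.6, 26. ]), 43.5)
 (array([218., 153.]), array([432. , -77.9]), array([47.3, 48.1]), 61.8)
0.054
 (array([125., 174.]), array([ 453.9, -264. ]), array([36.4, 37.3]), 53.3)
 (array([383., 149.]), array([450.2, 258.8]), array([25. , 26.4]), 43.5)
 (array([218., 153.]), array([423.5, -78.1]), array([48.1, 48.9]), 61.8)
0.044
 (array([125., 174.]), array([ 445.9, -267.2]), array([37. , 37.9]), 53.3)
 (array([383., 149.]), array([442.2, 264.1]), array([25.4, 26.9]), 43.5)
 (array([218., 153.]), array([415. , -78.3]), array([48.9, 49.7]), 61.8)
0.034
 (array([125., 174.]), array([ 437.8, -270.5]), array([37.6, 38.5]), 53.3)
 (array([383., 149.]), array([434.1, 269.5]), array([25.8, 27.3]), 43.5)
 (array([218., 153.]), array([406.5, -78.5]), array([49.6, 50.5]), 61.8)
dark
 (array([182., 274.]), array([ 655. , -160.7]), array([58.6, 59.3]), 8.5)
 (array([229., 263.]), array([644.5, -76.9]), array([58.1, 58.6]), 7.8)
 (array([275., 253.]), array([634.6,   7.3]), array([58.2, 58.8]), 7.4)
 (array([318., 243.]), array([623.9,  91.1]), array([57.9, 58.9]), 10.4)
```

View pics/crop.png

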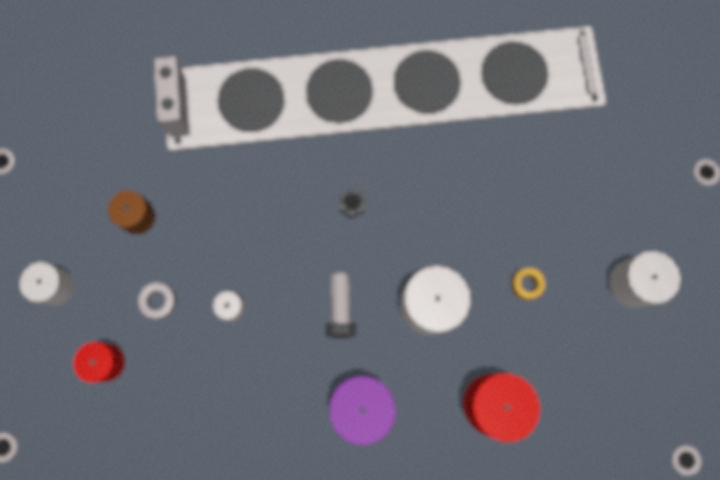

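The white/grey plain cylinders are the specimens, in crop pixels: 54 at (437,298), 44 at (654,276), 34 at (39,282), 24 at (227,305). The purple, red and brown ones are look-alikes. The stop is at the left (+y) end of the rail. I'll check the two weaker measurements in the top view too.

```bash
cat >> h.py <<'E'
def goto(x,y,yaw=None):
    "deltas in tool axes (mm) from the measured pose to x,y (mm)"
    s=sense();R=np.array(s['ee_rot']);p=np.array(s['tcp_pos'])*1000
    print('tcp',p.round(1),'tool d',(R.T@[x-p[0],y-p[1],0]).round(1),'yaw x',np.degrees(np.arctan2(R[1,0],R[0,0])).round(2),'tilt',R[:2,2].round(4),'w',round(s['gripper_width']*87,1),'F',np.round(s['wrist_force'],1),s['gripper_force'],'t',s['time_s'],'j',np.round(s['joints'],0))
E
python3 - <<'E'
from h import *
c=capture('top');f=c['frame'];g=f.max(2);sat=g-f.min(2)
for n,(u,v),z in(('54',(298,249),.064),('44',(406,239),.054),('34',(100,241),.044),('24',(193,253),.034)):
  for t in(185,200):
    m=np.zeros_like(g);m[v-22:v+22,u-22:u+22]=((g>t)&(sat<30))[v-22:v+22,u-22:u+22]
    print(n,t,*blobs(c,m,z))
m=np.zeros_like(g);m[110:175,170:370]=(g<130)[110:175,170:370]
for u,v in((205,150),(249,145),(293,140),(337,136)):
    m=np.zeros_like(g);m[v-22:v+22,u-21:u+22]=(g<150)[v-22:v+22,u-21:u+22]
    m=cv2.connectedComponents(m)[1];m=m==m[v,u];print('pad',*blobs(c,m,.009))
goto(432,-77.2)
E
```

```text
54 185 (array([298., 249.]), array([431.6, -76.8]), array([51.2, 51.7]), 64.4)
54 200 (array([298., 249.]), array([431.7, -76.8]), array([49.8, 50. ]), 64.4)
44 185 (array([407., 238.]), array([ 453.6, -262.7]), array([40.1, 40.2]), 53.4)
44 200 (array([407., 238.]), array([ 453.7, -262.7]), array([37.6, 38.2]), 53.4)
34 185 (array([ 99., 241.]), array([442.3, 265.3]), array([29.9, 30.1]), 43.9)
34 200 (array([ 99., 241.]), array([442.3, 265.2]), array([27.3, 27.9]), 44.0)
24 185 (array([193., 252.]), array([425.9, 102.7]), array([20.6, 21.3]), 35.9)
24 200 (array([193., 252.]), array([425.7, 102.5]), array([18.8, 19.6]), 35.9)
pad (array([205., 150.]), array([622.9,  92.5]), array([61.5, 62.3]), 9.6)
pad (array([249., 145.]), array([633. ,   8.6]), array([61.8, 62.7]), 9.5)
pad (array([293., 140.]), array([643.7, -75.6]), array([62.1, 62.6]), 8.4)
pad (array([337., 136.]), array([ 654. , -159.9]), array([61.9, 62.3]), 10.9)
tcp [140.5 608.8 236.1] tool d [4.383e+02 6.028e+02 6.000e-01] yaw x -13.0 tilt [-0.0001 -0.001 ] w 86.6 F [ 0.2  0.4 -1. ] 0.0 t 0.25 j [ 92.  22.   0.  -0. -68. -15.]
```

Call:
play_rows:
  steps:
    - {"az":8.5}
    - {"az":8.5}
    - {"az":8.5}
    - {"az":8.5}
    - {"az":8.5}
    - {"az":8.5}
    - {"az":8.5}
    - {"az":8.5}
    - {"az":2}

```text
invalid input at $.steps[0]: expected keys ax, ay, az, dx, dy, dz, claw
```

Call:
play_rows:
  steps:
    - {"ax":0,"ay":0,"az":8.5,"dx":0,"dy":0,"dz":0,"claw":87}
    - {"ax":0,"ay":0,"az":8.5,"dx":0,"dy":0,"dz":0,"claw":87}
    - {"ax":0,"ay":0,"az":8.5,"dx":0,"dy":0,"dz":0,"claw":87}
    - {"ax":0,"ay":0,"az":8.5,"dx":0,"dy":0,"dz":0,"claw":87}
    - {"ax":0,"ay":0,"az":8.5,"dx":0,"dy":0,"dz":0,"claw":87}
    - {"ax":0,"ay":0,"az":8.5,"dx":0,"dy":0,"dz":0,"claw":87}
    - {"ax":0,"ay":0,"az":8.5,"dx":0,"dy":0,"dz":0,"claw":87}
    - {"ax":0,"ay":0,"az":8.5,"dx":0,"dy":0,"dz":0,"claw":87}
    - {"ax":0,"ay":0,"az":2,"dx":0,"dy":0,"dz":0,"claw":87}
    - {"ax":0,"ay":0,"az":0,"dx":0,"dy":0,"dz":0,"claw":87}

```text
time_s: 1.25
tcp_pos: [0.1405, 0.6089, 0.2364]
ee_rot: [[0.122, -0.993, -0.0], [-0.993, -0.122, -0.0], [0.0, 0.0, -1.0]]
wrist_force: [0.3, -0.8, 0.1]
gripper_width: 1.002
gripper_force: 0.0
```

```bash
python3 -c "
from h import *
goto(431.8,-77.3)"
```

```text
tcp [140.5 608.9 236.4] tool d [ 7.166e+02 -2.054e+02  2.000e-01] yaw x -82.99 tilt [-0.0001 -0.0003] w 87.2 F [ 0.3 -0.8  0.1] 0.0 t 1.25 j [ 92.  22.   0.  -0. -68. -85.]
```

Call:
play_rows:
  steps:
    - {"ax":0,"ay":0,"az":0,"dx":20,"dy":-34,"dz":0,"claw":87}
    - {"ax":0,"ay":0,"az":0,"dx":20,"dy":-34,"dz":0,"claw":87}
    - {"ax":0,"ay":0,"az":0,"dx":20,"dy":-34,"dz":0,"claw":87}
    - {"ax":0,"ay":0,"az":0,"dx":20,"dy":-34,"dz":0,"claw":87}
    - {"ax":0,"ay":0,"az":0,"dx":20,"dy":-34,"dz":0,"claw":87}
    - {"ax":0,"ay":0,"az":0,"dx":20,"dy":-35,"dz":0,"claw":87}
    - {"ax":0,"ay":0,"az":0,"dx":42,"dy":0,"dz":0,"claw":87}
    - {"ax":0,"ay":0,"az":0,"dx":42,"dy":0,"dz":0,"claw":87}
    - {"ax":0,"ay":0,"az":0,"dx":42,"dy":0,"dz":0,"claw":87}
    - {"ax":0,"ay":0,"az":0,"dx":42,"dy":0,"dz":0,"claw":87}
    - {"ax":0,"ay":0,"az":0,"dx":42,"dy":0,"dz":0,"claw":87}
    - {"ax":0,"ay":0,"az":0,"dx":42,"dy":0,"dz":0,"claw":87}
    - {"ax":0,"ay":0,"az":0,"dx":42,"dy":0,"dz":0,"claw":87}
    - {"ax":0,"ay":0,"az":0,"dx":42,"dy":0,"dz":0,"claw":87}
    - {"ax":0,"ay":0,"az":0,"dx":42,"dy":0,"dz":0,"claw":87}
    - {"ax":0,"ay":0,"az":0,"dx":42,"dy":0,"dz":0,"claw":87}
    - {"ax":0,"ay":0,"az":0,"dx":42,"dy":0,"dz":0,"claw":87}
    - {"ax":0,"ay":0,"az":0,"dx":42,"dy":0,"dz":0,"claw":87}
    - {"ax":0,"ay":0,"az":0,"dx":42,"dy":0,"dz":0,"claw":87}
    - {"ax":0,"ay":0,"az":0,"dx":0,"dy":0,"dz":0,"claw":87}

```text
time_s: 3.25
tcp_pos: [0.4249, -0.0306, 0.2366]
ee_rot: [[0.117, -0.993, -0.0], [-0.993, -0.117, -0.0], [0.0, 0.0, -1.0]]
wrist_force: [-0.6, 0.7, -0.6]
gripper_width: 1.002
gripper_force: 0.0
```

```bash
python3 -c "
from h import *
goto(431.8,-77.3)"
```

```text
tcp [424.9 -30.6 236.6] tool d [47.2 -1.4  0. ] yaw x -83.31 tilt [-0.0003 -0.0005] w 87.2 F [-0.6  0.7 -0.6] 0.0 t 3.25 j [ 18.   2. -26.   0. -62. -11.]
```

Call:
play_rows:
  steps:
    - {"ax":0,"ay":0,"az":0,"dx":23.5,"dy":-0.7,"dz":0,"claw":87}
    - {"ax":0,"ay":0,"az":0,"dx":23.5,"dy":-0.7,"dz":0,"claw":87}
    - {"ax":0,"ay":0,"az":0,"dx":0,"dy":0,"dz":30,"claw":87}
    - {"ax":0,"ay":0,"az":0,"dx":0,"dy":0,"dz":30,"claw":87}
    - {"ax":0,"ay":0,"az":0,"dx":0,"dy":0,"dz":30,"claw":87}
    - {"ax":0,"ay":0,"az":0,"dx":0,"dy":0,"dz":30,"claw":87}
    - {"ax":0,"ay":0,"az":0,"dx":0,"dy":0,"dz":0,"claw":87}

```text
time_s: 3.95
tcp_pos: [0.4294, -0.0734, 0.1135]
ee_rot: [[0.122, -0.992, -0.009], [-0.992, -0.122, -0.001], [-0.0, 0.009, -1.0]]
wrist_force: [-1.1, -0.6, 0.1]
gripper_width: 1.003
gripper_force: 0.0
```

```bash
python3 -c "
from h import *
goto(431.8,-77.3)
c=capture('wrist');cv2.imwrite('pics/w1.png',c['frame'])"
```

```text
tcp [429.4 -73.4 113.5] tool d [ 4.2 -1.9 -0. ] yaw x -82.97 tilt [-0.0088 -0.0009] w 87.2 F [-1.1 -0.6  0.1] 0.0 t 3.95 j [ 12.  12. -35.  -0. -44.  -5.]
```

View pics/w1.png

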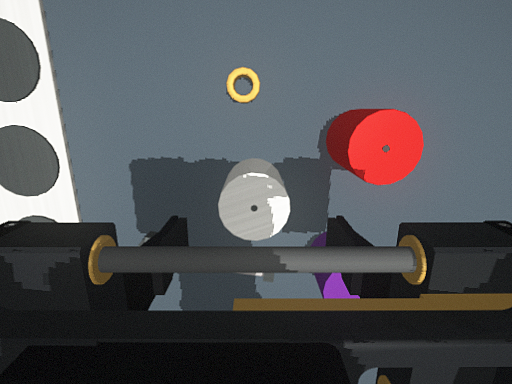

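The wrist view shows the 54 specimen at (254,205), between the fingers laterally. The red one (375,145) is clear of them. I'll settle, correct and descend.

Call:
play_rows:
  steps:
    - {"ax":0,"ay":0,"az":0,"dx":4,"dy":-2,"dz":0,"claw":87}
    - {"ax":0,"ay":0,"az":0,"dx":0,"dy":0,"dz":0,"claw":87}
    - {"ax":0,"ay":0,"az":0,"dx":0,"dy":0,"dz":0,"claw":87}

```text
time_s: 4.3
tcp_pos: [0.4358, -0.0771, 0.1179]
ee_rot: [[0.122, -0.993, 0.003], [-0.993, -0.122, 0.0], [-0.0, -0.003, -1.0]]
wrist_force: [-0.6, 0.4, 0.4]
gripper_width: 0.997
gripper_force: 0.0
```

```bash
python3 -c "
from h import *
goto(431.8,-77.3)"
```

```text
tcp [435.8 -77.1 117.9] tool d [-0.3  4.  -0. ] yaw x -82.99 tilt [0.0031 0.0005] w 86.8 F [-0.6  0.4  0.4] 0.0 t 4.3 j [ 11.  12. -34.   0. -44.  -4.]
```

Call:
play_rows:
  steps:
    - {"ax":0,"ay":0,"az":0,"dx":0,"dy":2,"dz":0,"claw":87}
    - {"ax":0,"ay":0,"az":0,"dx":0,"dy":0,"dz":10,"claw":87}
    - {"ax":0,"ay":0,"az":0,"dx":0,"dy":0,"dz":14,"claw":87}
    - {"ax":0,"ay":0,"az":0,"dx":0,"dy":0,"dz":14,"claw":87}
    - {"ax":0,"ay":0,"az":0,"dx":0,"dy":0,"dz":14,"claw":87}
    - {"ax":0,"ay":0,"az":0,"dx":0,"dy":0,"dz":14,"claw":87}
    - {"ax":0,"ay":0,"az":0,"dx":0,"dy":0,"dz":10,"claw":87}
    - {"ax":0,"ay":0,"az":0,"dx":0,"dy":0,"dz":5,"claw":87}
    - {"ax":0,"ay":0,"az":0,"dx":0,"dy":0,"dz":0,"claw":87}
    - {"ax":0,"ay":0,"az":0,"dx":0,"dy":0,"dz":0,"claw":87}
    - {"ax":0,"ay":0,"az":0,"dx":0,"dy":0,"dz":0,"claw":87}

```text
time_s: 5.4
tcp_pos: [0.4333, -0.0774, 0.0361]
ee_rot: [[0.122, -0.993, 0.001], [-0.993, -0.122, 0.0], [-0.0, -0.001, -1.0]]
wrist_force: [0.2, 0.1, 0.5]
gripper_width: 1.001
gripper_force: 0.0
```

```bash
python3 -c "
from h import *
goto(431.8,-77.3)"
```

```text
tcp [433.3 -77.4  36.1] tool d [-0.3  1.5 -0. ] yaw x -82.99 tilt [0.0014 0.0002] w 87.1 F [0.2 0.1 0.5] 0.0 t 5.4 j [ 11.  20. -39.   0. -31.  -4.]
```

Well centred. Close, then lift.

Call:
play_rows:
  steps:
    - {"ax":0,"ay":0,"az":0,"dx":0,"dy":1.5,"dz":0,"claw":70}
    - {"ax":0,"ay":0,"az":0,"dx":0,"dy":0,"dz":0,"claw":62}
    - {"ax":0,"ay":0,"az":0,"dx":0,"dy":0,"dz":0,"claw":58}
    - {"ax":0,"ay":0,"az":0,"dx":0,"dy":0,"dz":0,"claw":45}
    - {"ax":0,"ay":0,"az":0,"dx":0,"dy":0,"dz":0,"claw":45}
    - {"ax":0,"ay":0,"az":0,"dx":0,"dy":0,"dz":0,"claw":45}
    - {"ax":0,"ay":0,"az":0,"dx":0,"dy":0,"dz":0,"claw":45}
    - {"ax":0,"ay":0,"az":0,"dx":0,"dy":0,"dz":0,"claw":45}

```text
time_s: 6.2
tcp_pos: [0.4315, -0.0777, 0.0356]
ee_rot: [[0.122, -0.993, 0.0], [-0.993, -0.122, 0.0], [0.0, -0.0, -1.0]]
wrist_force: [0.5, 0.2, 0.2]
gripper_width: 0.615
gripper_force: 30.0
```

Call:
play_rows:
  steps:
    - {"ax":0,"ay":0,"az":0,"dx":0,"dy":0,"dz":-5,"claw":45}
    - {"ax":0,"ay":0,"az":0,"dx":0,"dy":0,"dz":-10,"claw":45}
    - {"ax":0,"ay":0,"az":0,"dx":0,"dy":0,"dz":-15,"claw":45}
    - {"ax":0,"ay":0,"az":0,"dx":0,"dy":0,"dz":-15,"claw":45}
    - {"ax":0,"ay":0,"az":0,"dx":0,"dy":0,"dz":-15,"claw":45}
    - {"ax":0,"ay":0,"az":0,"dx":0,"dy":0,"dz":-10,"claw":45}
    - {"ax":0,"ay":0,"az":0,"dx":0,"dy":0,"dz":-5,"claw":45}
    - {"ax":0,"ay":0,"az":0,"dx":0,"dy":0,"dz":0,"claw":45}
    - {"ax":0,"ay":0,"az":0,"dx":0,"dy":0,"dz":0,"claw":45}

```text
time_s: 7.1
tcp_pos: [0.4307, -0.0777, 0.1101]
ee_rot: [[0.122, -0.993, -0.001], [-0.993, -0.122, 0.0], [-0.0, 0.001, -1.0]]
wrist_force: [1.0, 0.5, -4.9]
gripper_width: 0.62
gripper_force: 30.0
```

```bash
python3 -c "
from h import *
goto(623.4,91.8)"
```

```text
tcp [430.7 -77.7 110.1] tool d [-1.448e+02 -2.119e+02 -2.000e-01] yaw x -83.01 tilt [-0.0013  0.0001] w 53.9 F [ 1.   0.5 -4.9] 29.99983891379088 t 7.1 j [ 11.  12. -35.  -0. -43.  -4.]
```

Call:
play_rows:
  steps:
    - {"ax":0,"ay":0,"az":0,"dx":-6.6,"dy":-9.6,"dz":0,"claw":45}
    - {"ax":0,"ay":0,"az":0,"dx":-13.2,"dy":-19.3,"dz":0,"claw":45}
    - {"ax":0,"ay":0,"az":0,"dx":-13.2,"dy":-19.3,"dz":0,"claw":45}
    - {"ax":0,"ay":0,"az":0,"dx":-13.2,"dy":-19.3,"dz":0,"claw":45}
    - {"ax":0,"ay":0,"az":0,"dx":-13.2,"dy":-19.3,"dz":0,"claw":45}
    - {"ax":0,"ay":0,"az":0,"dx":-13.2,"dy":-19.3,"dz":0,"claw":45}
    - {"ax":0,"ay":0,"az":0,"dx":-13.2,"dy":-19.3,"dz":0,"claw":45}
    - {"ax":0,"ay":0,"az":0,"dx":-13.2,"dy":-19.3,"dz":0,"claw":45}
    - {"ax":0,"ay":0,"az":0,"dx":-13.2,"dy":-19.3,"dz":0,"claw":45}
    - {"ax":0,"ay":0,"az":0,"dx":-13.2,"dy":-19.3,"dz":0,"claw":45}
    - {"ax":0,"ay":0,"az":0,"dx":-13.2,"dy":-19.3,"dz":0,"claw":45}
    - {"ax":0,"ay":0,"az":0,"dx":-6.6,"dy":-9.6,"dz":0,"claw":45}
    - {"ax":0,"ay":0,"az":0,"dx":0,"dy":0,"dz":0,"claw":45}
    - {"ax":0,"ay":0,"az":0,"dx":0,"dy":0,"dz":0,"claw":45}
    - {"ax":0,"ay":0,"az":0,"dx":0,"dy":0,"dz":0,"claw":45}

```text
time_s: 8.6
tcp_pos: [0.6232, 0.0917, 0.1101]
ee_rot: [[0.121, -0.993, -0.002], [-0.993, -0.121, -0.001], [0.0, 0.002, -1.0]]
wrist_force: [0.2, 0.1, -4.4]
gripper_width: 0.618
gripper_force: 30.0
```

```bash
python3 -c "
from h import *
goto(623.4,91.8)"
```

```text
tcp [623.2  91.7 110.1] tool d [-0.1 -0.2 -0. ] yaw x -83.03 tilt [-0.0018 -0.0005] w 53.8 F [ 0.2  0.1 -4.4] 30.000004204921424 t 8.6 j [ 23.  29.  -8.  -0. -53. -16.]
```

Call:
play_rows:
  steps:
    - {"ax":0,"ay":0,"az":0,"dx":0,"dy":0,"dz":6,"claw":45}
    - {"ax":0,"ay":0,"az":0,"dx":0,"dy":0,"dz":13,"claw":45}
    - {"ax":0,"ay":0,"az":0,"dx":0,"dy":0,"dz":13,"claw":45}
    - {"ax":0,"ay":0,"az":0,"dx":0,"dy":0,"dz":13,"claw":45}
    - {"ax":0,"ay":0,"az":0,"dx":0,"dy":0,"dz":10,"claw":45}
    - {"ax":0,"ay":0,"az":0,"dx":0,"dy":0,"dz":5,"claw":45}
    - {"ax":0,"ay":0,"az":0,"dx":0,"dy":0,"dz":3,"claw":45}
    - {"ax":0,"ay":0,"az":0,"dx":0,"dy":0,"dz":1,"claw":45}
    - {"ax":0,"ay":0,"az":0,"dx":0,"dy":0,"dz":0,"claw":45}
    - {"ax":0,"ay":0,"az":0,"dx":0,"dy":0,"dz":0,"claw":45}

```text
time_s: 9.6
tcp_pos: [0.6247, 0.0925, 0.0472]
ee_rot: [[0.122, -0.993, 0.001], [-0.993, -0.122, 0.0], [-0.0, -0.001, -1.0]]
wrist_force: [0.3, -0.6, -4.2]
gripper_width: 0.616
gripper_force: 30.0
```

Call:
play_rows:
  steps:
    - {"ax":0,"ay":0,"az":0,"dx":0,"dy":1,"dz":1,"claw":45}
    - {"ax":0,"ay":0,"az":0,"dx":0,"dy":0,"dz":1,"claw":45}
    - {"ax":0,"ay":0,"az":0,"dx":0,"dy":0,"dz":0.5,"claw":45}
    - {"ax":0,"ay":0,"az":0,"dx":0,"dy":0,"dz":0,"claw":45}
    - {"ax":0,"ay":0,"az":0,"dx":0,"dy":0,"dz":0,"claw":45}

```text
time_s: 10.1
tcp_pos: [0.6232, 0.0922, 0.0447]
ee_rot: [[0.122, -0.993, 0.0], [-0.993, -0.122, -0.0], [0.0, -0.0, -1.0]]
wrist_force: [-2.8, -0.1, 0.8]
gripper_width: 0.618
gripper_force: 30.0
```

Contact: the weight is carried by the pad. Release and rise.

Call:
play_rows:
  steps:
    - {"ax":0,"ay":0,"az":0,"dx":0,"dy":0,"dz":0,"claw":57}
    - {"ax":0,"ay":0,"az":0,"dx":0,"dy":0,"dz":0,"claw":65}
    - {"ax":0,"ay":0,"az":0,"dx":0,"dy":0,"dz":0,"claw":80}
    - {"ax":0,"ay":0,"az":0,"dx":0,"dy":0,"dz":0,"claw":80}
    - {"ax":0,"ay":0,"az":0,"dx":0,"dy":0,"dz":0,"claw":80}
    - {"ax":0,"ay":0,"az":0,"dx":0,"dy":0,"dz":-10,"claw":80}
    - {"ax":0,"ay":0,"az":0,"dx":0,"dy":0,"dz":-20,"claw":80}
    - {"ax":0,"ay":0,"az":0,"dx":0,"dy":0,"dz":-20,"claw":80}
    - {"ax":0,"ay":0,"az":0,"dx":0,"dy":0,"dz":-20,"claw":80}
    - {"ax":0,"ay":0,"az":0,"dx":0,"dy":0,"dz":-10,"claw":80}
    - {"ax":0,"ay":0,"az":0,"dx":0,"dy":0,"dz":0,"claw":80}

```text
time_s: 11.2
tcp_pos: [0.6243, 0.0926, 0.1263]
ee_rot: [[0.122, -0.992, 0.004], [-0.993, -0.122, 0.001], [-0.001, -0.004, -1.0]]
wrist_force: [0.3, 0.1, 0.5]
gripper_width: 0.92
gripper_force: 0.0
```

```bash
python3 -c "
from h import *
goto(453.8,-263.3)"
```

```text
tcp [624.3  92.6 126.3] tool d [332.3 212.7  -1.2] yaw x -82.98 tilt [0.0041 0.0014] w 80.1 F [0.3 0.1 0.5] 0.0 t 11.2 j [ 23.  28.  -7.   0. -55. -16.]
```

Call:
play_rows:
  steps:
    - {"ax":0,"ay":0,"az":0,"dx":11.8,"dy":7.6,"dz":0,"claw":80}
    - {"ax":0,"ay":0,"az":0,"dx":23.7,"dy":15.2,"dz":0,"claw":80}
    - {"ax":0,"ay":0,"az":0,"dx":23.7,"dy":15.2,"dz":0,"claw":80}
    - {"ax":0,"ay":0,"az":0,"dx":23.7,"dy":15.2,"dz":0,"claw":80}
    - {"ax":0,"ay":0,"az":0,"dx":23.7,"dy":15.2,"dz":0,"claw":80}
    - {"ax":0,"ay":0,"az":0,"dx":23.7,"dy":15.2,"dz":0,"claw":80}
    - {"ax":0,"ay":0,"az":0,"dx":23.7,"dy":15.2,"dz":0,"claw":80}
    - {"ax":0,"ay":0,"az":0,"dx":23.7,"dy":15.2,"dz":0,"claw":80}
    - {"ax":0,"ay":0,"az":0,"dx":23.7,"dy":15.2,"dz":0,"claw":80}
    - {"ax":0,"ay":0,"az":0,"dx":23.7,"dy":15.2,"dz":0,"claw":80}
    - {"ax":0,"ay":0,"az":0,"dx":23.7,"dy":15.2,"dz":0,"claw":80}
    - {"ax":0,"ay":0,"az":0,"dx":23.7,"dy":15.2,"dz":0,"claw":80}
    - {"ax":0,"ay":0,"az":0,"dx":23.7,"dy":15.2,"dz":0,"claw":80}
    - {"ax":0,"ay":0,"az":0,"dx":23.7,"dy":15.2,"dz":0,"claw":80}
    - {"ax":0,"ay":0,"az":0,"dx":11.8,"dy":7.6,"dz":0,"claw":80}
    - {"ax":0,"ay":0,"az":0,"dx":0,"dy":0,"dz":0,"claw":80}
    - {"ax":0,"ay":0,"az":0,"dx":0,"dy":0,"dz":0,"claw":80}
    - {"ax":0,"ay":0,"az":0,"dx":0,"dy":0,"dz":0,"claw":80}

```text
time_s: 13.0
tcp_pos: [0.4526, -0.2624, 0.1238]
ee_rot: [[0.123, -0.992, -0.0], [-0.992, -0.123, 0.0], [-0.0, 0.0, -1.0]]
wrist_force: [-0.2, 0.1, 0.4]
gripper_width: 0.919
gripper_force: 0.0
```

```bash
python3 -c "
from h import *
goto(453.8,-263.3)
c=capture('top');cv2.imwrite('pics/t2.png',c['frame'])"
```

```text
tcp [ 452.6 -262.4  123.8] tool d [ 1.  -1.1 -0. ] yaw x -82.95 tilt [-0.0004  0.0002] w 79.9 F [-0.2  0.1  0.4] 0.0 t 13.0 j [-12.  19. -23.  -0. -49.  19.]
```

View pics/t2.png

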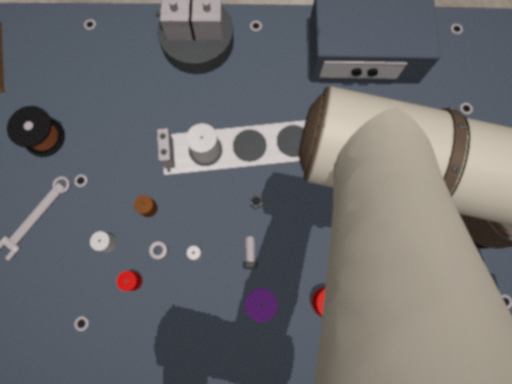

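The 54 stands at (202,140) on the pad beside the stop. The arm hides the 44. Descend 94 mm.

Call:
play_rows:
  steps:
    - {"ax":0,"ay":0,"az":0,"dx":1,"dy":-1,"dz":8,"claw":80}
    - {"ax":0,"ay":0,"az":0,"dx":0,"dy":0,"dz":15,"claw":80}
    - {"ax":0,"ay":0,"az":0,"dx":0,"dy":0,"dz":15,"claw":80}
    - {"ax":0,"ay":0,"az":0,"dx":0,"dy":0,"dz":15,"claw":80}
    - {"ax":0,"ay":0,"az":0,"dx":0,"dy":0,"dz":15,"claw":80}
    - {"ax":0,"ay":0,"az":0,"dx":0,"dy":0,"dz":13,"claw":80}
    - {"ax":0,"ay":0,"az":0,"dx":0,"dy":0,"dz":8,"claw":80}
    - {"ax":0,"ay":0,"az":0,"dx":0,"dy":0,"dz":5,"claw":80}
    - {"ax":0,"ay":0,"az":0,"dx":0,"dy":0,"dz":0,"claw":75}
    - {"ax":0,"ay":0,"az":0,"dx":0,"dy":0,"dz":0,"claw":65}
    - {"ax":0,"ay":0,"az":0,"dx":0,"dy":0,"dz":0,"claw":58}
    - {"ax":0,"ay":0,"az":0,"dx":0,"dy":0,"dz":0,"claw":52}
    - {"ax":0,"ay":0,"az":0,"dx":0,"dy":0,"dz":0,"claw":48}
    - {"ax":0,"ay":0,"az":0,"dx":0,"dy":0,"dz":0,"claw":36}
    - {"ax":0,"ay":0,"az":0,"dx":0,"dy":0,"dz":0,"claw":36}
    - {"ax":0,"ay":0,"az":0,"dx":0,"dy":0,"dz":0,"claw":36}
    - {"ax":0,"ay":0,"az":0,"dx":0,"dy":0,"dz":0,"claw":36}
    - {"ax":0,"ay":0,"az":0,"dx":0,"dy":0,"dz":0,"claw":36}

```text
time_s: 14.85
tcp_pos: [0.4537, -0.2639, 0.0303]
ee_rot: [[0.122, -0.993, 0.0], [-0.993, -0.122, -0.0], [0.0, -0.0, -1.0]]
wrist_force: [0.1, 0.8, 1.8]
gripper_width: 0.5
gripper_force: 30.3
```

Call:
play_rows:
  steps:
    - {"ax":0,"ay":0,"az":0,"dx":0,"dy":0,"dz":-5,"claw":36}
    - {"ax":0,"ay":0,"az":0,"dx":0,"dy":0,"dz":-10,"claw":36}
    - {"ax":0,"ay":0,"az":0,"dx":0,"dy":0,"dz":-15,"claw":36}
    - {"ax":0,"ay":0,"az":0,"dx":0,"dy":0,"dz":-15,"claw":36}
    - {"ax":0,"ay":0,"az":0,"dx":0,"dy":0,"dz":-15,"claw":36}
    - {"ax":0,"ay":0,"az":0,"dx":0,"dy":0,"dz":-15,"claw":36}
    - {"ax":0,"ay":0,"az":0,"dx":0,"dy":0,"dz":-10,"claw":36}
    - {"ax":0,"ay":0,"az":0,"dx":0,"dy":0,"dz":0,"claw":36}
    - {"ax":0,"ay":0,"az":0,"dx":0,"dy":0,"dz":0,"claw":36}
    - {"ax":0,"ay":0,"az":0,"dx":0,"dy":0,"dz":0,"claw":36}

```text
time_s: 15.85
tcp_pos: [0.4529, -0.2636, 0.1142]
ee_rot: [[0.122, -0.993, -0.002], [-0.993, -0.122, 0.001], [-0.001, 0.002, -1.0]]
wrist_force: [-0.1, -0.4, -2.2]
gripper_width: 0.496
gripper_force: 30.3
```

```bash
python3 -c "
from h import *
goto(633.8,8)"
```

```text
tcp [ 452.9 -263.6  114.2] tool d [-2.476e+02 -2.126e+02 -1.000e-01] yaw x -83.01 tilt [-0.0018  0.0007] w 43.2 F [-0.1 -0.4 -2.2] 30.312748784199357 t 15.85 j [-12.  20. -23.  -0. -47.  19.]
```

Call:
play_rows:
  steps:
    - {"ax":0,"ay":0,"az":0,"dx":-9.5,"dy":-8.2,"dz":0,"claw":36}
    - {"ax":0,"ay":0,"az":0,"dx":-19,"dy":-16.3,"dz":0,"claw":36}
    - {"ax":0,"ay":0,"az":0,"dx":-19,"dy":-16.3,"dz":0,"claw":36}
    - {"ax":0,"ay":0,"az":0,"dx":-19,"dy":-16.3,"dz":0,"claw":36}
    - {"ax":0,"ay":0,"az":0,"dx":-19,"dy":-16.3,"dz":0,"claw":36}
    - {"ax":0,"ay":0,"az":0,"dx":-19,"dy":-16.3,"dz":0,"claw":36}
    - {"ax":0,"ay":0,"az":0,"dx":-19,"dy":-16.3,"dz":0,"claw":36}
    - {"ax":0,"ay":0,"az":0,"dx":-19,"dy":-16.3,"dz":0,"claw":36}
    - {"ax":0,"ay":0,"az":0,"dx":-19,"dy":-16.3,"dz":0,"claw":36}
    - {"ax":0,"ay":0,"az":0,"dx":-19,"dy":-16.3,"dz":0,"claw":36}
    - {"ax":0,"ay":0,"az":0,"dx":-19,"dy":-16.3,"dz":0,"claw":36}
    - {"ax":0,"ay":0,"az":0,"dx":-19,"dy":-16.3,"dz":0,"claw":36}
    - {"ax":0,"ay":0,"az":0,"dx":-19,"dy":-16.3,"dz":0,"claw":36}
    - {"ax":0,"ay":0,"az":0,"dx":-9.5,"dy":-8.2,"dz":0,"claw":36}
    - {"ax":0,"ay":0,"az":0,"dx":0,"dy":0,"dz":0,"claw":36}
    - {"ax":0,"ay":0,"az":0,"dx":0,"dy":0,"dz":0,"claw":36}
    - {"ax":0,"ay":0,"az":0,"dx":0,"dy":0,"dz":0,"claw":36}

```text
time_s: 17.55
tcp_pos: [0.6331, 0.0064, 0.1148]
ee_rot: [[0.121, -0.993, -0.001], [-0.993, -0.121, -0.0], [0.0, 0.001, -1.0]]
wrist_force: [0.1, -0.9, -1.4]
gripper_width: 0.496
gripper_force: 30.3
```

```bash
python3 -c "
from h import *
goto(633.8,8)"
```

```text
tcp [633.1   6.4 114.8] tool d [-1.5 -0.9 -0. ] yaw x -83.05 tilt [-0.0012 -0.0002] w 43.2 F [ 0.1 -0.9 -1.4] 30.312915151007473 t 17.55 j [ 15.  29.  -7.  -0. -54.  -8.]
```

Call:
play_rows:
  steps:
    - {"ax":0,"ay":0,"az":0,"dx":-1.5,"dy":-0.5,"dz":7,"claw":36}
    - {"ax":0,"ay":0,"az":0,"dx":0,"dy":0,"dz":14,"claw":36}
    - {"ax":0,"ay":0,"az":0,"dx":0,"dy":0,"dz":14,"claw":36}
    - {"ax":0,"ay":0,"az":0,"dx":0,"dy":0,"dz":14,"claw":36}
    - {"ax":0,"ay":0,"az":0,"dx":0,"dy":0,"dz":12,"claw":36}
    - {"ax":0,"ay":0,"az":0,"dx":0,"dy":0,"dz":7,"claw":36}
    - {"ax":0,"ay":0,"az":0,"dx":0,"dy":0,"dz":3,"claw":36}
    - {"ax":0,"ay":0,"az":0,"dx":0,"dy":0,"dz":1,"claw":36}
    - {"ax":0,"ay":0,"az":0,"dx":0,"dy":0,"dz":1,"claw":36}
    - {"ax":0,"ay":0,"az":0,"dx":0,"dy":0,"dz":0.5,"claw":36}
    - {"ax":0,"ay":0,"az":0,"dx":0,"dy":0,"dz":0,"claw":36}
    - {"ax":0,"ay":0,"az":0,"dx":0,"dy":0,"dz":0,"claw":36}
    - {"ax":0,"ay":0,"az":0,"dx":0,"dy":0,"dz":0,"claw":36}

```text
time_s: 18.85
tcp_pos: [0.6343, 0.0088, 0.0418]
ee_rot: [[0.122, -0.993, 0.0], [-0.993, -0.122, 0.0], [-0.0, -0.0, -1.0]]
wrist_force: [-1.1, 0.2, -2.2]
gripper_width: 0.5
gripper_force: 30.3
```

Call:
play_rows:
  steps:
    - {"ax":0,"ay":0,"az":0,"dx":0,"dy":0,"dz":1,"claw":36}
    - {"ax":0,"ay":0,"az":0,"dx":0,"dy":0,"dz":1,"claw":36}
    - {"ax":0,"ay":0,"az":0,"dx":0,"dy":0,"dz":0.4,"claw":36}
    - {"ax":0,"ay":0,"az":0,"dx":0,"dy":0,"dz":0,"claw":36}
    - {"ax":0,"ay":0,"az":0,"dx":0,"dy":0,"dz":0,"claw":36}

```text
time_s: 19.35
tcp_pos: [0.6342, 0.0087, 0.0393]
ee_rot: [[0.122, -0.993, -0.0], [-0.993, -0.122, -0.0], [0.0, 0.0, -1.0]]
wrist_force: [-1.1, 0.8, -0.1]
gripper_width: 0.501
gripper_force: 30.3
```

Call:
play_rows:
  steps:
    - {"ax":0,"ay":0,"az":0,"dx":0,"dy":0,"dz":0,"claw":47}
    - {"ax":0,"ay":0,"az":0,"dx":0,"dy":0,"dz":0,"claw":55}
    - {"ax":0,"ay":0,"az":0,"dx":0,"dy":0,"dz":0,"claw":70}
    - {"ax":0,"ay":0,"az":0,"dx":0,"dy":0,"dz":0,"claw":70}
    - {"ax":0,"ay":0,"az":0,"dx":0,"dy":0,"dz":0,"claw":70}
    - {"ax":0,"ay":0,"az":0,"dx":0,"dy":0,"dz":-10,"claw":70}
    - {"ax":0,"ay":0,"az":0,"dx":0,"dy":0,"dz":-20,"claw":70}
    - {"ax":0,"ay":0,"az":0,"dx":0,"dy":0,"dz":-20,"claw":70}
    - {"ax":0,"ay":0,"az":0,"dx":0,"dy":0,"dz":-20,"claw":70}
    - {"ax":0,"ay":0,"az":0,"dx":0,"dy":0,"dz":-20,"claw":70}
    - {"ax":0,"ay":0,"az":0,"dx":0,"dy":0,"dz":-5,"claw":70}
    - {"ax":0,"ay":0,"az":0,"dx":0,"dy":0,"dz":0,"claw":70}

```text
time_s: 20.55
tcp_pos: [0.6347, 0.0089, 0.1354]
ee_rot: [[0.122, -0.993, 0.003], [-0.993, -0.122, 0.001], [-0.0, -0.003, -1.0]]
wrist_force: [-0.5, 0.1, 0.2]
gripper_width: 0.805
gripper_force: 0.0
```

```bash
python3 -c "
from h import *
goto(442.3,264.7)"
```

```text
tcp [634.7   8.9 135.4] tool d [-277.4  159.8   -0.3] yaw x -83.0 tilt [0.0025 0.0008] w 70.0 F [-0.5  0.1  0.2] 0.0 t 20.55 j [ 15.  28.  -6.  -0. -56.  -8.]
```

Call:
play_rows:
  steps:
    - {"ax":0,"ay":0,"az":0,"dx":-10.7,"dy":6.2,"dz":0,"claw":70}
    - {"ax":0,"ay":0,"az":0,"dx":-21.3,"dy":12.3,"dz":0,"claw":70}
    - {"ax":0,"ay":0,"az":0,"dx":-21.3,"dy":12.3,"dz":0,"claw":70}
    - {"ax":0,"ay":0,"az":0,"dx":-21.3,"dy":12.3,"dz":0,"claw":70}
    - {"ax":0,"ay":0,"az":0,"dx":-21.3,"dy":12.3,"dz":0,"claw":70}
    - {"ax":0,"ay":0,"az":0,"dx":-21.3,"dy":12.3,"dz":0,"claw":70}
    - {"ax":0,"ay":0,"az":0,"dx":-21.3,"dy":12.3,"dz":0,"claw":70}
    - {"ax":0,"ay":0,"az":0,"dx":-21.3,"dy":12.3,"dz":0,"claw":70}
    - {"ax":0,"ay":0,"az":0,"dx":-21.3,"dy":12.3,"dz":0,"claw":70}
    - {"ax":0,"ay":0,"az":0,"dx":-21.3,"dy":12.3,"dz":0,"claw":70}
    - {"ax":0,"ay":0,"az":0,"dx":-21.3,"dy":12.3,"dz":0,"claw":70}
    - {"ax":0,"ay":0,"az":0,"dx":-21.3,"dy":12.3,"dz":0,"claw":70}
    - {"ax":0,"ay":0,"az":0,"dx":-21.3,"dy":12.3,"dz":0,"claw":70}
    - {"ax":0,"ay":0,"az":0,"dx":-10.7,"dy":6.2,"dz":0,"claw":70}
    - {"ax":0,"ay":0,"az":0,"dx":0,"dy":0,"dz":0,"claw":70}
    - {"ax":0,"ay":0,"az":0,"dx":0,"dy":0,"dz":0,"claw":70}
    - {"ax":0,"ay":0,"az":0,"dx":0,"dy":0,"dz":0,"claw":70}

```text
time_s: 22.25
tcp_pos: [0.4418, 0.2635, 0.1338]
ee_rot: [[0.121, -0.993, -0.0], [-0.993, -0.121, -0.001], [0.0, 0.001, -1.0]]
wrist_force: [0.2, 0.1, 0.1]
gripper_width: 0.807
gripper_force: 0.0
```

```bash
python3 -c "
from h import *
goto(442.3,264.7)
c=capture('scene');cv2.imwrite('pics/s2.png',c['frame'])"
```

```text
tcp [441.8 263.5 133.8] tool d [-1.1 -0.7 -0. ] yaw x -83.04 tilt [-0.0005 -0.0005] w 70.2 F [0.2 0.1 0.1] 0.0 t 22.25 j [ 49.  17. -23.   0. -50. -42.]
```

View pics/s2.png

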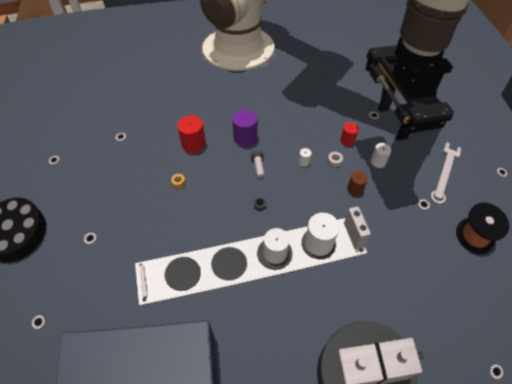

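Specimens 54 at (322,235) and 44 at (276,248) stand upright on their pads. The gripper is above the white 34 at (381,155), and the red one at (350,133) is clear of the fingers. Descend and grip.

Call:
play_rows:
  steps:
    - {"ax":0,"ay":0,"az":0,"dx":-1,"dy":-0.7,"dz":8,"claw":70}
    - {"ax":0,"ay":0,"az":0,"dx":0,"dy":0,"dz":16,"claw":70}
    - {"ax":0,"ay":0,"az":0,"dx":0,"dy":0,"dz":18,"claw":70}
    - {"ax":0,"ay":0,"az":0,"dx":0,"dy":0,"dz":18,"claw":70}
    - {"ax":0,"ay":0,"az":0,"dx":0,"dy":0,"dz":18,"claw":70}
    - {"ax":0,"ay":0,"az":0,"dx":0,"dy":0,"dz":16,"claw":70}
    - {"ax":0,"ay":0,"az":0,"dx":0,"dy":0,"dz":10,"claw":70}
    - {"ax":0,"ay":0,"az":0,"dx":0,"dy":0,"dz":5,"claw":70}
    - {"ax":0,"ay":0,"az":0,"dx":0,"dy":0,"dz":0,"claw":65}
    - {"ax":0,"ay":0,"az":0,"dx":0,"dy":0,"dz":0,"claw":57}
    - {"ax":0,"ay":0,"az":0,"dx":0,"dy":0,"dz":0,"claw":49}
    - {"ax":0,"ay":0,"az":0,"dx":0,"dy":0,"dz":0,"claw":43}
    - {"ax":0,"ay":0,"az":0,"dx":0,"dy":0,"dz":0,"claw":38}
    - {"ax":0,"ay":0,"az":0,"dx":0,"dy":0,"dz":0,"claw":27}
    - {"ax":0,"ay":0,"az":0,"dx":0,"dy":0,"dz":0,"claw":27}
    - {"ax":0,"ay":0,"az":0,"dx":0,"dy":0,"dz":0,"claw":27}
    - {"ax":0,"ay":0,"az":0,"dx":0,"dy":0,"dz":0,"claw":27}
    - {"ax":0,"ay":0,"az":0,"dx":0,"dy":0,"dz":0,"claw":27}

```text
time_s: 24.1
tcp_pos: [0.4422, 0.2653, 0.0253]
ee_rot: [[0.122, -0.993, 0.0], [-0.993, -0.122, 0.0], [-0.0, -0.0, -1.0]]
wrist_force: [-1.9, -0.2, 3.3]
gripper_width: 0.379
gripper_force: 30.0
```

Call:
play_rows:
  steps:
    - {"ax":0,"ay":0,"az":0,"dx":0,"dy":0,"dz":-5,"claw":27}
    - {"ax":0,"ay":0,"az":0,"dx":0,"dy":0,"dz":-12,"claw":27}
    - {"ax":0,"ay":0,"az":0,"dx":0,"dy":0,"dz":-18,"claw":27}
    - {"ax":0,"ay":0,"az":0,"dx":0,"dy":0,"dz":-18,"claw":27}
    - {"ax":0,"ay":0,"az":0,"dx":0,"dy":0,"dz":-18,"claw":27}
    - {"ax":0,"ay":0,"az":0,"dx":0,"dy":0,"dz":-18,"claw":27}
    - {"ax":0,"ay":0,"az":0,"dx":0,"dy":0,"dz":-11,"claw":27}
    - {"ax":0,"ay":0,"az":0,"dx":0,"dy":0,"dz":0,"claw":27}
    - {"ax":0,"ay":0,"az":0,"dx":0,"dy":0,"dz":0,"claw":27}
    - {"ax":0,"ay":0,"az":0,"dx":0,"dy":0,"dz":0,"claw":27}

```text
time_s: 25.1
tcp_pos: [0.4416, 0.2647, 0.1242]
ee_rot: [[0.122, -0.993, -0.002], [-0.993, -0.122, -0.001], [0.001, 0.002, -1.0]]
wrist_force: [0.0, -0.0, -0.5]
gripper_width: 0.384
gripper_force: 30.0
```

```bash
python3 -c "
from h import *
goto(644.1,-76.2)"
```

```text
tcp [441.6 264.7 124.2] tool d [ 3.630e+02 -1.595e+02  1.000e-01] yaw x -83.01 tilt [-0.0016 -0.0014] w 33.4 F [ 0.  -0.  -0.5] 29.9999475851655 t 25.1 j [ 49.  18. -24.  -0. -48. -42.]
```

Call:
play_rows:
  steps:
    - {"ax":0,"ay":0,"az":0,"dx":11.3,"dy":-5,"dz":0,"claw":27}
    - {"ax":0,"ay":0,"az":0,"dx":22.7,"dy":-10,"dz":0,"claw":27}
    - {"ax":0,"ay":0,"az":0,"dx":22.7,"dy":-10,"dz":0,"claw":27}
    - {"ax":0,"ay":0,"az":0,"dx":22.7,"dy":-10,"dz":0,"claw":27}
    - {"ax":0,"ay":0,"az":0,"dx":22.7,"dy":-10,"dz":0,"claw":27}
    - {"ax":0,"ay":0,"az":0,"dx":22.7,"dy":-10,"dz":0,"claw":27}
    - {"ax":0,"ay":0,"az":0,"dx":22.7,"dy":-10,"dz":0,"claw":27}
    - {"ax":0,"ay":0,"az":0,"dx":22.7,"dy":-10,"dz":0,"claw":27}
    - {"ax":0,"ay":0,"az":0,"dx":22.7,"dy":-10,"dz":0,"claw":27}
    - {"ax":0,"ay":0,"az":0,"dx":22.7,"dy":-10,"dz":0,"claw":27}
    - {"ax":0,"ay":0,"az":0,"dx":22.7,"dy":-10,"dz":0,"claw":27}
    - {"ax":0,"ay":0,"az":0,"dx":22.7,"dy":-10,"dz":0,"claw":27}
    - {"ax":0,"ay":0,"az":0,"dx":22.7,"dy":-10,"dz":0,"claw":27}
    - {"ax":0,"ay":0,"az":0,"dx":22.7,"dy":-10,"dz":0,"claw":27}
    - {"ax":0,"ay":0,"az":0,"dx":22.7,"dy":-10,"dz":0,"claw":27}
    - {"ax":0,"ay":0,"az":0,"dx":22.7,"dy":-10,"dz":0,"claw":27}
    - {"ax":0,"ay":0,"az":0,"dx":11.3,"dy":-5,"dz":0,"claw":27}
    - {"ax":0,"ay":0,"az":0,"dx":0,"dy":0,"dz":0,"claw":27}
    - {"ax":0,"ay":0,"az":0,"dx":0,"dy":0,"dz":0,"claw":27}
    - {"ax":0,"ay":0,"az":0,"dx":0,"dy":0,"dz":0,"claw":27}

```text
time_s: 27.1
tcp_pos: [0.6447, -0.0749, 0.125]
ee_rot: [[0.123, -0.992, -0.001], [-0.992, -0.123, 0.0], [-0.0, 0.001, -1.0]]
wrist_force: [0.3, -0.3, -1.2]
gripper_width: 0.383
gripper_force: 30.0
```

```bash
python3 -c "
from h import *
goto(644.1,-76.2)"
```

```text
tcp [644.7 -74.9 125. ] tool d [1.3 0.7 0. ] yaw x -82.94 tilt [-0.0008  0.0002] w 33.3 F [ 0.3 -0.3 -1.2] 29.999961177818477 t 27.1 j [  8.  30.  -4.  -0. -56.  -1.]
```

Call:
play_rows:
  steps:
    - {"ax":0,"ay":0,"az":0,"dx":1,"dy":1,"dz":8,"claw":27}
    - {"ax":0,"ay":0,"az":0,"dx":0,"dy":0,"dz":16,"claw":27}
    - {"ax":0,"ay":0,"az":0,"dx":0,"dy":0,"dz":16,"claw":27}
    - {"ax":0,"ay":0,"az":0,"dx":0,"dy":0,"dz":16,"claw":27}
    - {"ax":0,"ay":0,"az":0,"dx":0,"dy":0,"dz":14,"claw":27}
    - {"ax":0,"ay":0,"az":0,"dx":0,"dy":0,"dz":10,"claw":27}
    - {"ax":0,"ay":0,"az":0,"dx":0,"dy":0,"dz":5,"claw":27}
    - {"ax":0,"ay":0,"az":0,"dx":0,"dy":0,"dz":2,"claw":27}
    - {"ax":0,"ay":0,"az":0,"dx":0,"dy":0,"dz":1,"claw":27}
    - {"ax":0,"ay":0,"az":0,"dx":0,"dy":0,"dz":1,"claw":27}
    - {"ax":0,"ay":0,"az":0,"dx":0,"dy":0,"dz":0,"claw":27}
    - {"ax":0,"ay":0,"az":0,"dx":0,"dy":0,"dz":0,"claw":27}
    - {"ax":0,"ay":0,"az":0,"dx":0,"dy":0,"dz":0,"claw":27}

```text
time_s: 28.4
tcp_pos: [0.6446, -0.0768, 0.0365]
ee_rot: [[0.122, -0.993, 0.001], [-0.993, -0.122, 0.0], [0.0, -0.001, -1.0]]
wrist_force: [-0.2, -0.1, -1.2]
gripper_width: 0.381
gripper_force: 30.0
```

Call:
play_rows:
  steps:
    - {"ax":0,"ay":0,"az":0,"dx":0,"dy":0,"dz":1,"claw":27}
    - {"ax":0,"ay":0,"az":0,"dx":0,"dy":0,"dz":0.8,"claw":27}
    - {"ax":0,"ay":0,"az":0,"dx":0,"dy":0,"dz":0.4,"claw":27}
    - {"ax":0,"ay":0,"az":0,"dx":0,"dy":0,"dz":0,"claw":27}
    - {"ax":0,"ay":0,"az":0,"dx":0,"dy":0,"dz":0,"claw":27}

```text
time_s: 28.9
tcp_pos: [0.6444, -0.0768, 0.0344]
ee_rot: [[0.122, -0.993, 0.0], [-0.993, -0.122, -0.0], [0.0, -0.0, -1.0]]
wrist_force: [-0.8, -0.2, 3.0]
gripper_width: 0.384
gripper_force: 30.0
```

Call:
play_rows:
  steps:
    - {"ax":0,"ay":0,"az":0,"dx":0,"dy":0,"dz":0,"claw":37}
    - {"ax":0,"ay":0,"az":0,"dx":0,"dy":0,"dz":0,"claw":45}
    - {"ax":0,"ay":0,"az":0,"dx":0,"dy":0,"dz":0,"claw":60}
    - {"ax":0,"ay":0,"az":0,"dx":0,"dy":0,"dz":0,"claw":60}
    - {"ax":0,"ay":0,"az":0,"dx":0,"dy":0,"dz":0,"claw":60}
    - {"ax":0,"ay":0,"az":0,"dx":0,"dy":0,"dz":-10,"claw":60}
    - {"ax":0,"ay":0,"az":0,"dx":0,"dy":0,"dz":-20,"claw":60}
    - {"ax":0,"ay":0,"az":0,"dx":0,"dy":0,"dz":-20,"claw":60}
    - {"ax":0,"ay":0,"az":0,"dx":0,"dy":0,"dz":-20,"claw":60}
    - {"ax":0,"ay":0,"az":0,"dx":0,"dy":0,"dz":-20,"claw":60}
    - {"ax":0,"ay":0,"az":0,"dx":0,"dy":0,"dz":-10,"claw":60}
    - {"ax":0,"ay":0,"az":0,"dx":0,"dy":0,"dz":0,"claw":60}

```text
time_s: 30.1
tcp_pos: [0.6455, -0.0767, 0.1362]
ee_rot: [[0.122, -0.993, 0.004], [-0.993, -0.122, 0.0], [0.0, -0.004, -1.0]]
wrist_force: [0.6, -0.3, 0.1]
gripper_width: 0.69
gripper_force: 0.0
```

```bash
python3 -c "
from h import *
goto(425.8,102.3)"
```

```text
tcp [645.5 -76.7 136.2] tool d [-204.5  196.1   -0.9] yaw x -82.98 tilt [0.0043 0.0002] w 60.0 F [ 0.6 -0.3  0.1] 0.0 t 30.1 j [  7.  29.  -4.   0. -57.  -0.]
```

Call:
play_rows:
  steps:
    - {"ax":0,"ay":0,"az":0,"dx":-8.5,"dy":8.1,"dz":0,"claw":60}
    - {"ax":0,"ay":0,"az":0,"dx":-17,"dy":16.3,"dz":0,"claw":60}
    - {"ax":0,"ay":0,"az":0,"dx":-17,"dy":16.3,"dz":0,"claw":60}
    - {"ax":0,"ay":0,"az":0,"dx":-17,"dy":16.3,"dz":0,"claw":60}
    - {"ax":0,"ay":0,"az":0,"dx":-17,"dy":16.3,"dz":0,"claw":60}
    - {"ax":0,"ay":0,"az":0,"dx":-17,"dy":16.3,"dz":0,"claw":60}
    - {"ax":0,"ay":0,"az":0,"dx":-17,"dy":16.3,"dz":0,"claw":60}
    - {"ax":0,"ay":0,"az":0,"dx":-17,"dy":16.3,"dz":0,"claw":60}
    - {"ax":0,"ay":0,"az":0,"dx":-17,"dy":16.3,"dz":0,"claw":60}
    - {"ax":0,"ay":0,"az":0,"dx":-17,"dy":16.3,"dz":0,"claw":60}
    - {"ax":0,"ay":0,"az":0,"dx":-17,"dy":16.3,"dz":0,"claw":60}
    - {"ax":0,"ay":0,"az":0,"dx":-17,"dy":16.3,"dz":0,"claw":60}
    - {"ax":0,"ay":0,"az":0,"dx":-8.5,"dy":8.1,"dz":0,"claw":60}
    - {"ax":0,"ay":0,"az":0,"dx":0,"dy":0,"dz":0,"claw":60}
    - {"ax":0,"ay":0,"az":0,"dx":0,"dy":0,"dz":0,"claw":60}
    - {"ax":0,"ay":0,"az":0,"dx":0,"dy":0,"dz":0,"claw":60}

```text
time_s: 31.7
tcp_pos: [0.4259, 0.1016, 0.1338]
ee_rot: [[0.121, -0.993, -0.0], [-0.993, -0.121, -0.0], [0.0, 0.0, -1.0]]
wrist_force: [-0.4, -0.2, 0.4]
gripper_width: 0.689
gripper_force: 0.0
```

```bash
python3 -c "
from h import *
goto(425.8,102.3)"
```

```text
tcp [425.9 101.6 133.8] tool d [-0.7  0.  -0. ] yaw x -83.03 tilt [-0.0001 -0.0002] w 59.9 F [-0.4 -0.2  0.4] 0.0 t 31.7 j [ 35.  10. -33.   0. -47. -28.]
```

Call:
play_rows:
  steps:
    - {"ax":0,"ay":0,"az":0,"dx":-0.7,"dy":0,"dz":8,"claw":60}
    - {"ax":0,"ay":0,"az":0,"dx":0,"dy":0,"dz":16,"claw":60}
    - {"ax":0,"ay":0,"az":0,"dx":0,"dy":0,"dz":18,"claw":60}
    - {"ax":0,"ay":0,"az":0,"dx":0,"dy":0,"dz":18,"claw":60}
    - {"ax":0,"ay":0,"az":0,"dx":0,"dy":0,"dz":18,"claw":60}
    - {"ax":0,"ay":0,"az":0,"dx":0,"dy":0,"dz":16,"claw":60}
    - {"ax":0,"ay":0,"az":0,"dx":0,"dy":0,"dz":10,"claw":60}
    - {"ax":0,"ay":0,"az":0,"dx":0,"dy":0,"dz":6,"claw":60}
    - {"ax":0,"ay":0,"az":0,"dx":0,"dy":0,"dz":3,"claw":58}
    - {"ax":0,"ay":0,"az":0,"dx":0,"dy":0,"dz":0,"claw":55}
    - {"ax":0,"ay":0,"az":0,"dx":0,"dy":0,"dz":0,"claw":47}
    - {"ax":0,"ay":0,"az":0,"dx":0,"dy":0,"dz":0,"claw":39}
    - {"ax":0,"ay":0,"az":0,"dx":0,"dy":0,"dz":0,"claw":33}
    - {"ax":0,"ay":0,"az":0,"dx":0,"dy":0,"dz":0,"claw":28}
    - {"ax":0,"ay":0,"az":0,"dx":0,"dy":0,"dz":0,"claw":18}
    - {"ax":0,"ay":0,"az":0,"dx":0,"dy":0,"dz":0,"claw":18}
    - {"ax":0,"ay":0,"az":0,"dx":0,"dy":0,"dz":0,"claw":18}
    - {"ax":0,"ay":0,"az":0,"dx":0,"dy":0,"dz":0,"claw":18}

```text
time_s: 33.5
tcp_pos: [0.4254, 0.1026, 0.0211]
ee_rot: [[0.122, -0.993, 0.0], [-0.993, -0.122, 0.0], [-0.0, -0.0, -1.0]]
wrist_force: [0.4, 0.7, 2.4]
gripper_width: 0.265
gripper_force: 30.0
```

Call:
play_rows:
  steps:
    - {"ax":0,"ay":0,"az":0,"dx":0,"dy":0,"dz":-5,"claw":18}
    - {"ax":0,"ay":0,"az":0,"dx":0,"dy":0,"dz":-12,"claw":18}
    - {"ax":0,"ay":0,"az":0,"dx":0,"dy":0,"dz":-18,"claw":18}
    - {"ax":0,"ay":0,"az":0,"dx":0,"dy":0,"dz":-18,"claw":18}
    - {"ax":0,"ay":0,"az":0,"dx":0,"dy":0,"dz":-18,"claw":18}
    - {"ax":0,"ay":0,"az":0,"dx":0,"dy":0,"dz":-18,"claw":18}
    - {"ax":0,"ay":0,"az":0,"dx":0,"dy":0,"dz":-11,"claw":18}
    - {"ax":0,"ay":0,"az":0,"dx":0,"dy":0,"dz":0,"claw":18}
    - {"ax":0,"ay":0,"az":0,"dx":0,"dy":0,"dz":0,"claw":18}
    - {"ax":0,"ay":0,"az":0,"dx":0,"dy":0,"dz":0,"claw":18}

```text
time_s: 34.5
tcp_pos: [0.4248, 0.1022, 0.1202]
ee_rot: [[0.122, -0.993, -0.002], [-0.993, -0.122, -0.001], [0.001, 0.002, -1.0]]
wrist_force: [0.2, 0.5, -0.3]
gripper_width: 0.265
gripper_force: 30.0
```

```bash
python3 -c "
from h import *
goto(654.5,-160.3)"
```

```text
tcp [424.8 102.2 120.2] tool d [ 2.885e+02 -1.961e+02 -1.000e-01] yaw x -83.01 tilt [-0.0016 -0.0008] w 23.0 F [ 0.2  0.5 -0.3] 29.999879831448197 t 34.5 j [ 35.  11. -34.  -0. -44. -28.]
```

Call:
play_rows:
  steps:
    - {"ax":0,"ay":0,"az":0,"dx":10.3,"dy":-7,"dz":0,"claw":18}
    - {"ax":0,"ay":0,"az":0,"dx":20.6,"dy":-14,"dz":0,"claw":18}
    - {"ax":0,"ay":0,"az":0,"dx":20.6,"dy":-14,"dz":0,"claw":18}
    - {"ax":0,"ay":0,"az":0,"dx":20.6,"dy":-14,"dz":0,"claw":18}
    - {"ax":0,"ay":0,"az":0,"dx":20.6,"dy":-14,"dz":0,"claw":18}
    - {"ax":0,"ay":0,"az":0,"dx":20.6,"dy":-14,"dz":0,"claw":18}
    - {"ax":0,"ay":0,"az":0,"dx":20.6,"dy":-14,"dz":0,"claw":18}
    - {"ax":0,"ay":0,"az":0,"dx":20.6,"dy":-14,"dz":0,"claw":18}
    - {"ax":0,"ay":0,"az":0,"dx":20.6,"dy":-14,"dz":0,"claw":18}
    - {"ax":0,"ay":0,"az":0,"dx":20.6,"dy":-14,"dz":0,"claw":18}
    - {"ax":0,"ay":0,"az":0,"dx":20.6,"dy":-14,"dz":0,"claw":18}
    - {"ax":0,"ay":0,"az":0,"dx":20.6,"dy":-14,"dz":0,"claw":18}
    - {"ax":0,"ay":0,"az":0,"dx":20.6,"dy":-14,"dz":0,"claw":18}
    - {"ax":0,"ay":0,"az":0,"dx":20.6,"dy":-14,"dz":0,"claw":18}
    - {"ax":0,"ay":0,"az":0,"dx":10.3,"dy":-7,"dz":0,"claw":18}
    - {"ax":0,"ay":0,"az":0,"dx":0,"dy":0,"dz":0,"claw":18}
    - {"ax":0,"ay":0,"az":0,"dx":0,"dy":0,"dz":0,"claw":18}
    - {"ax":0,"ay":0,"az":0,"dx":0,"dy":0,"dz":0,"claw":18}

```text
time_s: 36.3
tcp_pos: [0.6544, -0.1589, 0.1208]
ee_rot: [[0.123, -0.992, -0.001], [-0.992, -0.123, 0.0], [-0.0, 0.001, -1.0]]
wrist_force: [0.2, -0.5, 0.2]
gripper_width: 0.265
gripper_force: 30.0
```

```bash
python3 -c "
from h import *
goto(654.5,-160.3)"
```

```text
tcp [ 654.4 -158.9  120.8] tool d [ 1.4  0.  -0. ] yaw x -82.95 tilt [-0.001   0.0003] w 23.0 F [ 0.2 -0.5  0.2] 30.000041001476347 t 36.3 j [  0.  32.  -1.  -0. -58.   7.]
```

Lower 90.7 mm in all, stopping just short.

Call:
play_rows:
  steps:
    - {"ax":0,"ay":0,"az":0,"dx":1,"dy":0.5,"dz":8,"claw":18}
    - {"ax":0,"ay":0,"az":0,"dx":0,"dy":0,"dz":16,"claw":18}
    - {"ax":0,"ay":0,"az":0,"dx":0,"dy":0,"dz":16,"claw":18}
    - {"ax":0,"ay":0,"az":0,"dx":0,"dy":0,"dz":16,"claw":18}
    - {"ax":0,"ay":0,"az":0,"dx":0,"dy":0,"dz":14,"claw":18}
    - {"ax":0,"ay":0,"az":0,"dx":0,"dy":0,"dz":10,"claw":18}
    - {"ax":0,"ay":0,"az":0,"dx":0,"dy":0,"dz":5,"claw":18}
    - {"ax":0,"ay":0,"az":0,"dx":0,"dy":0,"dz":2,"claw":18}
    - {"ax":0,"ay":0,"az":0,"dx":0,"dy":0,"dz":1,"claw":18}
    - {"ax":0,"ay":0,"az":0,"dx":0,"dy":0,"dz":1,"claw":18}
    - {"ax":0,"ay":0,"az":0,"dx":0,"dy":0,"dz":0,"claw":18}
    - {"ax":0,"ay":0,"az":0,"dx":0,"dy":0,"dz":0,"claw":18}
    - {"ax":0,"ay":0,"az":0,"dx":0,"dy":0,"dz":0,"claw":18}

```text
time_s: 37.6
tcp_pos: [0.6549, -0.1609, 0.0323]
ee_rot: [[0.122, -0.993, 0.001], [-0.993, -0.122, -0.0], [0.0, -0.001, -1.0]]
wrist_force: [0.2, -0.1, -0.4]
gripper_width: 0.271
gripper_force: 30.0
```

Call:
play_rows:
  steps:
    - {"ax":0,"ay":0,"az":0,"dx":0,"dy":0,"dz":1,"claw":18}
    - {"ax":0,"ay":0,"az":0,"dx":0,"dy":0,"dz":0.8,"claw":18}
    - {"ax":0,"ay":0,"az":0,"dx":0,"dy":0,"dz":0.4,"claw":18}
    - {"ax":0,"ay":0,"az":0,"dx":0,"dy":0,"dz":0,"claw":18}
    - {"ax":0,"ay":0,"az":0,"dx":0,"dy":0,"dz":0,"claw":18}

```text
time_s: 38.1
tcp_pos: [0.6548, -0.1609, 0.0301]
ee_rot: [[0.122, -0.993, 0.0], [-0.993, -0.122, -0.0], [0.0, -0.0, -1.0]]
wrist_force: [-1.9, 0.1, 3.3]
gripper_width: 0.267
gripper_force: 30.0
```

Call:
play_rows:
  steps:
    - {"ax":0,"ay":0,"az":0,"dx":0,"dy":0,"dz":0,"claw":27}
    - {"ax":0,"ay":0,"az":0,"dx":0,"dy":0,"dz":0,"claw":35}
    - {"ax":0,"ay":0,"az":0,"dx":0,"dy":0,"dz":0,"claw":50}
    - {"ax":0,"ay":0,"az":0,"dx":0,"dy":0,"dz":0,"claw":50}
    - {"ax":0,"ay":0,"az":0,"dx":0,"dy":0,"dz":0,"claw":50}
    - {"ax":0,"ay":0,"az":0,"dx":0,"dy":0,"dz":-10,"claw":50}
    - {"ax":0,"ay":0,"az":0,"dx":0,"dy":0,"dz":-20,"claw":50}
    - {"ax":0,"ay":0,"az":0,"dx":0,"dy":0,"dz":-20,"claw":50}
    - {"ax":0,"ay":0,"az":0,"dx":0,"dy":0,"dz":-20,"claw":50}
    - {"ax":0,"ay":0,"az":0,"dx":0,"dy":0,"dz":-20,"claw":50}
    - {"ax":0,"ay":0,"az":0,"dx":0,"dy":0,"dz":-20,"claw":50}
    - {"ax":0,"ay":0,"az":0,"dx":0,"dy":0,"dz":-20,"claw":50}
    - {"ax":0,"ay":0,"az":0,"dx":0,"dy":25,"dz":0,"claw":50}
    - {"ax":0,"ay":0,"az":0,"dx":20,"dy":30,"dz":0,"claw":50}
    - {"ax":0,"ay":0,"az":0,"dx":25,"dy":30,"dz":0,"claw":50}
    - {"ax":0,"ay":0,"az":0,"dx":25,"dy":30,"dz":0,"claw":50}
    - {"ax":0,"ay":0,"az":0,"dx":25,"dy":30,"dz":0,"claw":50}
    - {"ax":0,"ay":0,"az":0,"dx":15,"dy":15,"dz":0,"claw":50}
    - {"ax":0,"ay":0,"az":0,"dx":0,"dy":0,"dz":0,"claw":50}
    - {"ax":0,"ay":0,"az":0,"dx":0,"dy":0,"dz":0,"claw":50}

```text
time_s: 40.1
tcp_pos: [0.5095, -0.2899, 0.1606]
ee_rot: [[0.121, -0.993, 0.001], [-0.993, -0.121, -0.0], [0.001, -0.001, -1.0]]
wrist_force: [0.1, 1.7, 0.3]
gripper_width: 0.577
gripper_force: 0.0
```

Run:
```python
from h import *
c=capture('scene');cv2.imwrite('pics/s3.png',c['frame']);g=c['frame'].max(2)
for P,h in(((623.4,91.8),73),((633.8,8),63),((644.1,-76.2),53),((654.5,-160.3),43)):
    # project expected top centre, measure the top disc there
    q=np.array(c['rotation']).T@(np.array([*P,h])/1000-c['xyz']);s=q[:2]/q[2];s=s*(1+c['k1']*(s@s))
    u=(s*[c['fx'],c['fy']]+[c['cx'],c['cy']]).round().astype(int)
    m=np.zeros_like(g);m[u[1]-22:u[1]+22,u[0]-22:u[0]+22]=(g>205)[u[1]-22:u[1]+22,u[0]-22:u[0]+22]
    print(P,u,*blobs(c,m,h/1000,40))
```

```text
(623.4, 91.8) [324 226] (array([330., 230.]), array([629.2,  98.6]), array([53.3, 73.5]), 72.6)
(633.8, 8) [276 239] (array([276., 244.]), array([648.1,   6.6]), array([66.5, 82.2]), 62.1)
(644.1, -76.2) [228 252] (array([208., 268.]), array([ 671. , -110.3]), array([10.1, 24.7]), 3.4) (array([228., 255.]), array([648.6, -76.9]), array([21.9, 31.9]), 51.5) (array([247., 257.]), array([652.5, -44.6]), array([ 9.2, 74.4]), 5.3)
(654.5, -160.3) [179 265] (array([179., 265.]), array([ 654.9, -161.5]), array([20.6, 21. ]), 42.9) (array([162., 271.]), array([ 661.3, -187.6]), array([27.6, 57.5]), 4.3)
```

View pics/s3.png

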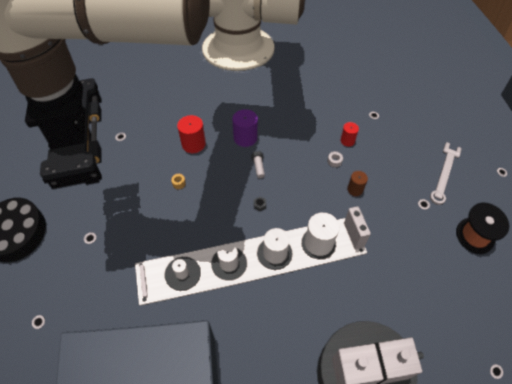

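All four stand upright and centred, in order from the stop at (357,228): 54 at (322,235), 44 at (276,247), 34 at (228,260), 24 at (180,268). The gripper is clear of everything, so I'll hand in.

```bash
python3 -c "
from station import *
print(finish_job())"
```

```text
the job is handed in; nothing more can be done
None
```

I handed the job in at about 40 s: the final picture shows the four cylinders upright near the middle of their pads, largest next to the stop down to smallest; `finish_job()` gave no verdict, so I don't have the judged result.

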